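Pick a control board from the card rack into the order drawer

TASK

Slide the circuit board with the yellow grip bar straight up out of its slot in the rack and stand it, bar up, on the yellow pad in the open drawer, setting it down rather than dropping it and letting go of it. Then push the drawer gently until it is fully shut. Leave the other boards in their slots and do not disturb the spray can, brake pad and bearing cup on the counter.

Things in the scene. Friction and masses are not known exactly. Their poses are not given: they have to be found in the camera images.
- rack: fixed black and grey card rack, 112 (x) x 176 (y) x 55 mm high. Origin: centre of its underside. Four upright slots at y = -72, -24, 24, 72 mm in its frame, each with a board parallel to its x-z plane. Slot floor 10 mm above the counter; the 8 mm wide slots hold only the last 10 mm of each end of a board, up to 55 mm above the counter; the middle is open
- board_yellow: the board to pick: upright green circuit board, 90 (x) x 5 thick (y) x 85 mm high (z), 0.12 kg, with a YELLOW grip bar centred on its top edge: 64 (x) x 10 (y) x 12 mm high, 73 to 85 mm above the lower edge. Origin: centre of its lower edge. Gap to a neighbour's bar 38 mm. It leaves the slot after 45 mm of lift
- board_red: same green circuit board, same size and origin, but with a red grip bar; stays in its slot
- board_blue: same green circuit board, same size and origin, but with a blue grip bar; stays in its slot
- board_white: same green circuit board, same size and origin, but with a white grip bar; stays in its slot
- unit: small drawer unit, fixed: blue housing 150 mm wide (y), 135 mm high, from x = 90 to 300 mm in its frame; its drawer slides out along its -x. Origin: on the counter, on the centre line, 90 mm in front (-x) of the housing's front face. The housing's opening passes things up to 129 mm above the counter
- drawer (a joint): how far the drawer is out, m: 0 = fully shut, starts about 0.13 to 0.15, stop at 0.16; light friction. At value q its four compartments are centred at x = 0.145 - q, y = -0.045, -0.015, 0.015, 0.045 m in the unit's frame, each 110 mm long (x), 26 mm wide (y), with 4 mm walls up to 62 mm and floor 12 mm above the counter
- drawer_front (a point): top edge of the outer (robot-side) face of the white drawer front, mid-width, 120 mm above the counter; axes as the unit's. The front is 146 mm wide, 12 mm thick, 8 to 120 mm above the counter, without a handle: push it to the unit's +x to shut the drawer. When shut, its outer face is 12 mm in front of the housing
- pad: yellow pad, loose, 84 x 22 x 4 mm, lying on the floor of one drawer compartment, along it; marks the compartment for the yellow board. Origin: centre of its underside, x along its length (the unit's x)
- carton_a: loose small white carton, 84 x 21 x 44 mm, in another compartment of the drawer; it may ride along with the drawer. Origin: centre of its underside, x along its length
- carton_b: loose small white carton, 84 x 21 x 36 mm, in another compartment of the drawer; it may ride along with the drawer. Origin: centre of its underside, x along its length
- carton_c: loose small white carton, 84 x 21 x 40 mm, in another compartment of the drawer; it may ride along with the drawer. Origin: centre of its underside, x along its length
- spray_can: bystander: red spray can, 52 mm across, 165 mm high, loose, standing. Origin: centre of its underside
- brake_pad: bystander: dark brake pad lying flat, 50 x 90 x 15 mm, loose, on the robot's side of the rack. Origin: centre of its underside
- bearing_cup: bystander: aluminium bearing cup, 48 mm across, 30 mm high, loose, in front of the drawer to one side. Origin: centre of its underside
There are look-alikes about, which are no part of the job. There is more than one size of the rack; the job needs the middle-sized.

How it is judged (in metres and radians):
On the way, in this order (a step that is already met when the one before it is completed fails the run):
1. the yellow board is lifted clear of the rack, still upright (z of board_yellow in the frame of rack above 0.06 m and angle between board_yellow's own z axis and vertical below 0.6 rad), for 0.1 s.
2. the yellow board stands on the yellow pad, let go, with the drawer still open (z of board_yellow in the frame of pad between 0.001 and 0.013 m and y of board_yellow in the frame of pad between -0.019 and 0.019 m and x of board_yellow in the frame of pad between -0.03 and 0.03 m and angle between board_yellow's own z axis and vertical below 0.6 rad and angle between the x axis of board_yellow and the x axis of unit, either way round below 0.3 rad and contact force between board_yellow and the fingers below 0.1 N and value of joint drawer above 0.1 m), for 0.2 s.
At the end, for the whole second after the job is handed in: Drawer shut to 5 mm; yellow board at rest in it, let go, bar up within 0.6 rad (may lean), lower edge on the pad (1-13 mm above its origin, within 19 mm across, 30 mm along, 0.3 rad); other boards within 12 mm of their starts, upright; bystanders within 20 mm of theirs, can standing (z of board_yellow in the frame of pad between 0.001 and 0.013 m and y of board_yellow in the frame of pad between -0.019 and 0.019 m and x of board_yellow in the frame of pad between -0.03 and 0.03 m and angle between board_yellow's own z axis and vertical below 0.6 rad and angle between the x axis of board_yellow and the x axis of unit, either way round below 0.3 rad and value of joint drawer below 0.005 m and linear speed of board_yellow below 0.03 m/s and distance of each of board_red, board_blue, board_white from where it was at the start of the episode below 0.012 m and angle between each of board_red, board_blue, board_white's own z axis and vertical below 0.15 rad and distance of each of spray_can, brake_pad, bearing_cup from where it was at the start of the episode below 0.02 m and angle between spray_can's own z axis and vertical below 0.2 rad); the robot touches nothing.
It fails at once if another board is pulled up or shoved by more than 15 mm (distance of any of board_red, board_blue, board_white from where it was at the start of the episode above 0.015 m).
It fails at once if a bystander is shoved by more than 25 mm or the can tipped (distance of any of spray_can, brake_pad, bearing_cup from where it was at the start of the episode above 0.025 m or angle between spray_can's own z axis and vertical above 0.35 rad).
It fails at once if the yellow board is dropped (moves faster than 0.7 m/s while not held) (linear speed of board_yellow above 0.7 m/s and contact force between board_yellow and the fingers below 0.1 N).
It fails at once if the drawer is slammed (closing faster than 0.6 m/s) (velocity of joint drawer below -0.6 m/s).
It also fails if it takes over 64 s, if anything falls off the work surface, if the arm or the gripper's body presses on something with over 40 N, if the wrist force passes 120 N, or if a joint passes its speed limit or range.

ROBOT

A 6-joint arm with a two-finger parallel gripper is mounted at the origin on the work surface. World frame = base frame: x ahead of the robot, y to its left, z up, the work surface at z = 0. Lengths are in mm, angles in rad, forces in N, time in s.
With the tool pointing down it reaches from about 400 to 925 mm from the base axis. Payload 3.4 kg.
Tool frame: the origin (TCP) lies at the very end of the fingers, on their centre line; the grasp point (between the pads) lies 19 mm behind it (manip.tcp_to_grasp is the distance from the TCP to the grasp point, in mm); z points along the fingers, y is the direction in which the jaws open and shut (so a half turn about z gives the same grasp; the last joint's range is limited). The gripper opens to 85 mm and grips with 20 to 120 N. Pads are 22 mm wide; open, the fingers measure 114 mm over their backs; the gripper's body (76 mm by 85 mm) begins 54 mm behind the grasp point. The pads swing forward as they close: fully open they stand 13 mm farther back than shut.
Start: joints at [1.252, 0.307, 1.506, -0, 1.328, -0.073], TCP at [139.382, 557.856, 231.305] pointing down, gripper open.
Joint ranges: [-3.12, 3.12], [-1.05, 2.28], [0.14, 2.33], [-1.42, 4.57], [0.1, 2.73], [-2.68, 2.68]. Speed limits (rad/s): [2.57, 2.57, 3.14, 3.14, 3.14, 3.14].

INTERFACE

Orientations are given as a rotation vector (axis times angle).
In Python, from rig import manip gives the robot as it stands.
- The arm moves only by the tool apply_moves, never from a script. Its argument "series" is text: rows parted by semicolons, each of 7 numbers parted by spaces: the shift along the tool's x, y, z in mm, then the turn, a rotation vector about the tool's x, y, z in rad, then the finger opening in mm, from 0 to 85.4. In form: dx dy dz rx ry rz gripper; .... A call has 1 to 20 rows; each row shifts and turns the commanded pose from where the row before left it, along the tool's axes as they then stand; what a row does not reach is not made up. A row lasts 1/12 s, in which the tool goes at most 41.7 mm and 7.16 degrees, less where a joint would pass 70% of its speed; a pose out of reach is approached as far as the arm can. A call with a gripper value outside its range is refused whole. The fingers move at their own pace and stop on an object; "grip_force" is the grip in N (left out, the last holds). Time passes only in rows, so rows that do not move let the fingers close. It gives the time, the measured TCP pose, the force and the opening at its end, in the units of the state.
- manip.get_state(): the state, without advancing time (a new reading comes with each control period).
- manip.get_image(name): name is "scene" or "top" or "wrist"; returns the picture (384x512x3 uint8, blue, green, red); there is no depth.
- manip.get_calibration(name): a dict with "intrinsics" (3x3 intrinsics, pixels), "dist" ([k1, k2, p1, p2, k3] as OpenCV has them; the pictures are not rectified), "world_from_camera" (4x4, takes a point from camera to world coordinates). Camera axes: x right, y up, looking along -z (the intrinsics and any distortion apply to the point x, -y, -z); pixel columns grow to the right and rows downward; lengths in mm; the calibration is good to about 2 mm. A picture is of the moment at which its call begins: read the wrist's pose just before it. get_calibration takes no time and is no camera call; for the wrist camera it gives the pose at the moment of the call.
- manip.finish_job(): hands the job in, once; it reports no verdict.
The state is a dict: "t": time; "joints": joint angles; "joint_velocities": joint speeds; "joint_torque": joint torques, N m; "tool_pos": TCP position; "ee_rot": TCP orientation; "contact_force": force on the tool from outside, world axes, zero at the start; "moment": the same for the moment, N m; "gripper_width": finger opening in mm.
Only numpy, scipy, OpenCV 4.12 (cv2) and the standard library are available. Lean on these libraries where they do the work, as an engineer would, in place of code of your own. Each camera call takes 0.05 s, during which the arm holds its last target. There are 200 camera calls.

## Working session

There is one attempt and no reset: what is moved stays moved. The work goes in short steps, Python scripts to look and compute and a tool call to move; the robot and the scene stay as the last step left them, time stands still between calls to the robot, and variables do not carry over. Pictures are saved under pics/ and viewed, about 8 in all and at most 12, crops included, and the job is handed in when it is done.

Besides the shell and the picture viewer there is one more tool, called after "Call:" as name(argument=value, ...) on one line, values as JSON. apply_moves: Moves the arm, as the interface text tells. Its arguments: {"type":"object","properties":{"series":{"type":"string"},"grip_force":{"type":"number"}},"required":["series"]}

```bash
mkdir -p pics; python3 - <<'E'
from rig import manip
import cv2,numpy as np
print(manip.get_state())
for n in("scene","top"):
    cv2.imwrite(f"pics/{n}0.png",manip.get_image(n)); c=manip.get_calibration(n); print(n,np.round(c["intrinsics"],1).tolist(),c["dist"],np.round(c["world_from_camera"],3).tolist())
a=cv2.imread("pics/scene0.png");b=cv2.imread("pics/top0.png")
E
```

```text
{'t': 0.0, 'joints': array([ 1.25253171e+00,  3.07560252e-01,  1.50768610e+00, -1.54994823e-05,
        1.32840169e+00, -7.34744508e-02]), 'joint_velocities': array([-0.00185557, -0.00088875,  0.00216393, -0.00195238, -0.00023075,
       -0.00064681]), 'joint_torque': array([-1.27340678e-03, -4.57557607e+01, -2.51909512e+01, -2.83061781e-04,
        1.31937914e-02,  2.32480275e-06]), 'tool_pos': array([139.1458901 , 557.1809151 , 230.38355244]), 'ee_rot': array([-0.38350311, -3.11770736,  0.00317108]), 'contact_force': array([-0.00843735, -0.42225018, -0.76259722]), 'moment': array([0.05695945, 0.04642564, 0.01391533]), 'gripper_width': 85.612451642097}
scene [[380.4, 0.0, 261.6], [0.0, 380.4, 189.6], [0.0, 0.0, 1.0]] [-0.11966799  0.          0.          0.          0.        ] [[0.891, -0.37, 0.261, 810.284], [0.453, 0.724, -0.52, -412.199], [0.003, 0.582, 0.813, 794.378], [0.0, 0.0, 0.0, 1.0]]
top [[364.6, 0.0, 262.8], [0.0, 364.6, 190.6], [0.0, 0.0, 1.0]] [-0.11813871  0.          0.          0.          0.        ] [[0.012, 0.998, -0.054, 530.403], [-1.0, 0.013, 0.021, 21.024], [0.022, 0.054, 0.998, 911.379], [0.0, 0.0, 0.0, 1.0]]
```

View pics/top0.png

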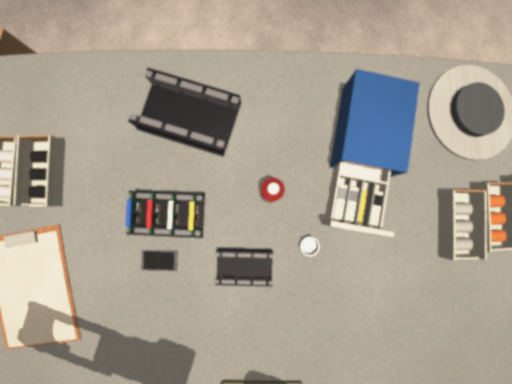

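View pics/scene0.png

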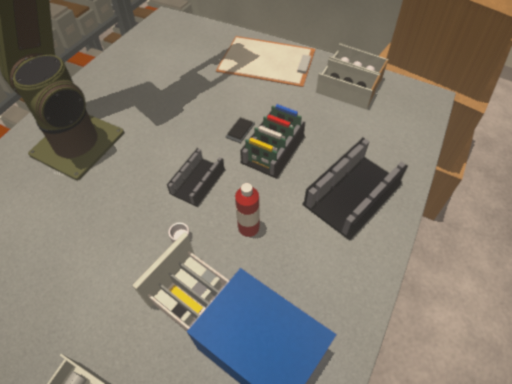

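The top view shows three rack-like objects. The middle-sized one at (166,214) holds the boards, about 77 px or 180 mm across. The large one at (190,110) and the small one at (244,267) are empty. The yellow bar is at (192,216), and the yellow pad is at (363,205) in the open drawer. I'll confirm both in one enlarged crop.

```bash
cat > h.py <<'E'
import cv2,numpy as np
from rig import manip
def pix2w(name,uv,z,c=None):
    c=c or manip.get_calibration(name); T=np.array(c["world_from_camera"])
    p=cv2.undistortPoints(np.array(uv,float).reshape(-1,1,2),np.array(c["intrinsics"]),np.array(c["dist"]))[:,0]
    d=np.c_[p[:,0],-p[:,1],-np.ones(len(p))]@T[:3,:3].T; o=T[:3,3]
    return o+d*((z-o[2])/d[:,2])[:,None]
def w2pix(name,P,c=None):
    c=c or manip.get_calibration(name); T=np.array(c["world_from_camera"])
    q=(np.array(P,float)-T[:3,3])@T[:3,:3]
    q=q*[1,-1,-1]
    return cv2.projectPoints(q,np.zeros(3),np.zeros(3),np.array(c["intrinsics"]),np.array(c["dist"]))[0][:,0]
E
python3 - <<'E'
from h import *
a=cv2.imread("pics/top0.png")
r=cv2.resize(a[180:250,115:215],None,fx=4,fy=4,interpolation=cv2.INTER_CUBIC)
d=cv2.resize(a[150:250,315:415],None,fx=4,fy=4,interpolation=cv2.INTER_CUBIC)
o=np.zeros((400,800,3),np.uint8);o[:280,:400]=r;o[:,400:]=d
cv2.imwrite("pics/crop.png",o)
hsv=cv2.cvtColor(a,cv2.COLOR_BGR2HSV)
m=cv2.inRange(hsv,(22,120,90),(35,255,255))
n,l,s,c=cv2.connectedComponentsWithStats(m)
for i in range(1,n):
  if s[i,4]>15:
    ys,xs=np.where(l==i); z=95 if xs.mean()<300 else 16
    print(s[i],c[i],pix2w("top",c[i],z), cv2.minAreaRect(np.c_[xs,ys].astype(np.float32)))
E
```

```text
[358 191   9  32 134] [362.35074627 206.44029851] [[ 542.65752109 -246.48992125   16.        ]] ((362.43243408203125, 206.40541076660156), (4.274373531341553, 31.564605712890625), 9.462322235107422)
[187 201   8  29 191] [190.98429319 215.36649215] [[517.08214299 163.80324105  95.        ]] ((191.05111694335938, 215.02899169921875), (6.832648277282715, 28.22409439086914), 3.012787342071533)
```

View pics/crop.png

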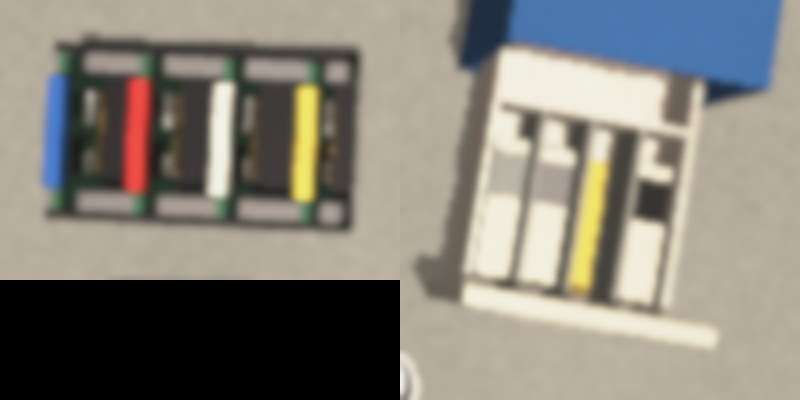

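The crop confirms that the rack with four boards is the middle-sized one. The yellow bar is in its end slot, next to white. The pad is in the third compartment from the left, and the other three hold cartons. Next I'll compute the world geometry.

```bash
python3 - <<'E'
from h import *
R=lambda x,y:(115+x/4-.4,180+y/4-.4)
D=lambda x,y:(315+(x-400)/4-.4,150+y/4-.4)
def s(n,p,q,z):
    w=pix2w("top",[p,q],z);d=w[1]-w[0];print(n,w.round(1)[:,:2].tolist(),"mid",w.mean(0).round(1),"len",np.hypot(*d[:2]).round(1),"ang",np.degrees(np.arctan2(d[1],d[0])).round(2))
s("ybar",R(303,200),R(307,87),95)
s("bluebar-ybar centre",R(305,143.5),R(57,132),95)
s("rackfront bottom edge",R(352,228),R(48,217),55)
s("front outer top",D(716,347),D(462,306),120)
s("wall left",D(466,285),D(500,108),62)
s("wall c2/3",D(569,292),D(590,122),62)
s("wall c3/4",D(615,298),D(635,130),62)
s("pad",D(578,292),D(600,160),16)
s("cup",(309,245),(310,245),30); s("can",(273,188),(272,188),165)
print(manip.get_calibration("wrist")["world_from_camera"])
E
```

```text
ybar [[485.3, 164.6], [548.4, 163.6]] mid [516.9 164.1  95. ] len 63.2 ang -0.94
bluebar-ybar centre [[516.8, 164.1], [521.0, 305.4]] mid [518.9 234.8  95. ] len 141.4 ang 88.31
rackfront bottom edge [[467.2, 142.6], [470.3, 323.7]] mid [468.7 233.1  55. ] len 181.1 ang 89.02
front outer top [[475.6, -286.8], [497.6, -143.6]] mid [ 486.6 -215.2  120. ] len 144.9 ang 81.25
wall left [[507.5, -157.9], [611.9, -178.0]] mid [ 559.7 -168.    62. ] len 106.3 ang -10.88
wall c2/3 [[503.8, -219.5], [604.5, -232.3]] mid [ 554.2 -225.9   62. ] len 101.5 ang -7.23
wall c3/4 [[500.4, -247.4], [600.1, -259.7]] mid [ 550.3 -253.5   62. ] len 100.5 ang -7.07
pad [[502.4, -238.3], [584.8, -252.3]] mid [ 543.6 -245.3   16. ] len 83.6 ang -9.68
cup [[447.8, -111.0], [447.8, -113.4]] mid [ 447.8 -112.2   30. ] len 2.4 ang -89.7
can [[576.5, -15.6], [576.5, -13.6]] mid [576.5 -14.6 165. ] len 2.1 ang 90.76
[[ 2.41838310e-01 -9.34701223e-01 -2.60476208e-01  7.31089668e+01]
 [ 9.70311843e-01  2.32123284e-01  6.79242789e-02  5.75223970e+02]
 [-3.02631373e-03 -2.69169843e-01  9.63087970e-01  3.73035656e+02]
 [ 0.00000000e+00  0.00000000e+00  0.00000000e+00  1.00000000e+00]]
```

Call:
apply_moves(series="0 0 0 0 0 -0.111 34;0 0 0 0 0 -0.112 34;-24 -24 0 0 0 0 34;-24 -24 0 0 0 0 34;-24 -24 0 0 0 0 34;-24 -24 0 0 0 0 34;-24 -24 0 0 0 0 34;-24 -24 0 0 0 0 34;-24 -24 0 0 0 0 34;-24 -24 0 0 0 0 34;-24 -24 0 0 0 0 34;-24 -24 0 0 0 0 34;-24 -24 0 0 0 0 34;-24 -24 0 0 0 0 34;-24 -24 0 0 0 0 34;-24 -24 0 0 0 0 34;-24 -24 0 0 0 0 34;-25 -25 0 0 0 0 34;0 0 0 0 0 0 34;0 0 0 0 0 0 34", grip_force=50)

```text
t: 1.77
tool_pos: [516.8, 163.0, 230.6]
ee_rot: [-0.04, -3.14, 0.0]
contact_force: [-0.4, 0.6, -0.3]
gripper_width: 33.8
```

```bash
python3 - <<'E'
from h import *
from scipy.spatial.transform import Rotation as Ro
c=manip.get_calibration("wrist");a=manip.get_image("wrist");cv2.imwrite("pics/w1.png",a)
s=manip.get_state();M=Ro.from_rotvec(s["ee_rot"]).as_matrix();print(s["tool_pos"],M.round(3).tolist(),s["contact_force"])
hsv=cv2.cvtColor(a,cv2.COLOR_BGR2HSV)
m=cv2.inRange(hsv,(22,120,90),(35,255,255))
n,l,st,ce=cv2.connectedComponentsWithStats(m)
for i in range(1,n):
  if st[i,4]>100:
    ys,xs=np.where(l==i);b=cv2.boxPoints(cv2.minAreaRect(np.c_[xs,ys].astype(np.float32)))
    print(st[i],ce[i],b.round(1).tolist(),pix2w("wrist",np.r_[b,[ce[i]]],95,c).round(1).tolist())
E
```

```text
[515.62206322 164.00241616 230.62715909] [[-1.0, 0.024, -0.002], [0.024, 1.0, 0.0], [0.002, 0.0, -1.0]] [-0.37332004  0.34415277 -0.77515095]
[250 149  11  70 752] [255.01462766 183.68351064] [[250.0, 149.0], [260.0, 149.0], [260.0, 218.0], [250.0, 218.0]] [[484.4, 160.7, 95.0], [484.6, 169.6, 95.0], [550.1, 168.3, 95.0], [549.9, 158.8, 95.0], [516.4, 164.4, 95.0]]
```

View pics/w1.png

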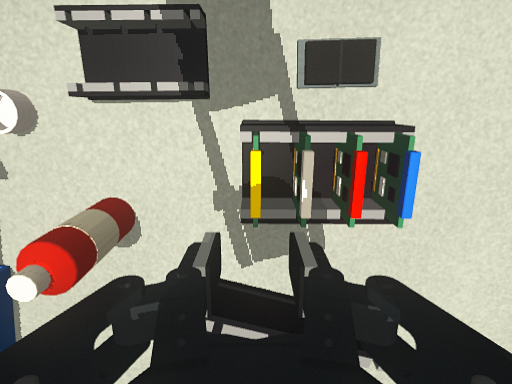

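The wrist view shows the yellow bar at (255,184), between the open fingers and clear of the white bar at (307,184). It puts the bar at (516.4,164.4), which agrees with the top camera. I'll descend to TCP z≈71 and grip.

Call:
apply_moves(series="0 0 25 0 0 0 34;0 0 30 0 0 0 34;0 0 30 0 0 0 34;0 0 30 0 0 0 34;0 0 20 0 0 0 34;0 0 15 0 0 0 34;0 0 10 0 0 0 34;0 0 0 0 0 0 34;0 0 0 0 0 0 34")

```text
t: 2.57
tool_pos: [515.2, 165.3, 71.3]
ee_rot: [-0.032, -3.14, 0.0]
contact_force: [0.7, 0.5, 0.5]
gripper_width: 34.1
```

Call:
apply_moves(series="0 0 0 0 0 0 5;0 0 0 0 0 0 5;0 0 0 0 0 0 5;0 0 0 0 0 0 5;0 0 0 0 0 0 5;0 0 0 0 0 0 5", grip_force=50)

```text
t: 3.07
tool_pos: [517.0, 164.8, 72.7]
ee_rot: [0.035, 3.139, 0.001]
contact_force: [-0.7, -0.1, 7.3]
gripper_width: 8.9
```

Call:
apply_moves(series="0 0 -5 0 0 0 5;0 0 -8 0 0 0 5;0 0 -10 0 0 0 5;0 0 -10 0 0 0 5;0 0 -10 0 0 0 5;0 0 -10 0 0 0 5;0 0 -15 0 0 0 5;0 0 -20 0 0 0 5;0 0 -20 0 0 0 5;0 0 -20 0 0 0 5;0 0 -20 0 0 0 5;0 0 -20 0 0 0 5;0 0 -15 0 0 0 5;0 0 -10 0 0 0 5;0 0 0 0 0 0 5;0 0 0 0 0 0 5")

```text
t: 4.4
tool_pos: [515.9, 164.6, 264.8]
ee_rot: [0.034, 3.14, 0.0]
contact_force: [-1.1, -0.3, -1.6]
gripper_width: 8.8
```

```bash
python3 - <<'E'
from h import *
s=manip.get_state();print(s["tool_pos"],s["ee_rot"],s["contact_force"],s["gripper_width"])
c=manip.get_calibration("wrist");a=manip.get_image("wrist");cv2.imwrite("pics/w2.png",a)
E
```

```text
[515.8598143  164.57079918 264.76548456] [3.42331233e-02 3.14047930e+00 4.12868511e-04] [-1.10935501 -0.2666103  -1.59108774] 8.808172915275593
```

View pics/w2.png

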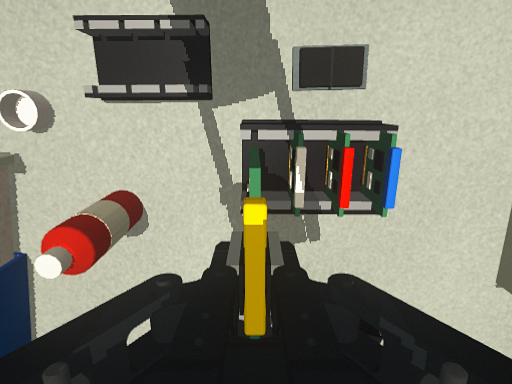

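The board is held upright, with the yellow bar between the pads at (255,265). The other three boards are still seated and the can is standing. I'll carry it over the drawer at this height, since the lower edge at about 205 mm clears the can.

Call:
apply_moves(series="-1 -10 0 0 0 0 5;-2 -20 0 0 0 0 5;-3 -26 0 0 0 0 5;-3 -28 0 0 0 0 5;-3 -28 0 0 0 0 5;-3 -28 0 0 0 0 5;-3 -28 0 0 0 0 5;-3 -28 0 0 0 0 5;-3 -28 0 0 0 0 5;-3 -28 0 0 0 0 5;-3 -28 0 0 0 0 5;-3 -28 0 0 0 0 5;-3 -28 0 0 0 0 5;-2 -27 0 0 0 0 5;-1 -20 0 0 0 0 5;-1 -15 0 0 0 0 5;0 -6 0 0 0 0.04 5;0 0 0 0 0 0.05 5;0 0 0 0 0 0.04 5;0 0 0 0 0 0 5")

```text
t: 6.12
tool_pos: [546.3, -240.5, 263.1]
ee_rot: [-0.24, -3.13, -0.002]
contact_force: [0.0, -0.8, -1.0]
gripper_width: 9.1
```

```bash
python3 - <<'E'
from h import *
c=manip.get_calibration("wrist");a=manip.get_image("wrist");t=manip.get_image("top")
s=manip.get_state();print(s["tool_pos"],s["ee_rot"],s["contact_force"],s["gripper_width"])
np.save("c3.npy",c,allow_pickle=True);cv2.imwrite("pics/w3.png",a);cv2.imwrite("pics/t3.png",t)
cv2.imwrite("pics/w3b.png",cv2.resize(a,(800,600),interpolation=cv2.INTER_CUBIC))
# expected model in wrist view
th=np.radians(-8.7);ux=np.array([np.cos(th),np.sin(th)]);uy=np.array([-ux[1],ux[0]])
f=np.array([486.6,-215.2])
P=lambda x,y,z:[*(f+ux*x+uy*y),z]
print("front corners",w2pix("wrist",[P(0,73,120),P(0,-73,120)],c).round(1).tolist())
print("comp3 walls z62 (front/rear, +y/-y)",w2pix("wrist",[P(12,-2,62),P(122,-2,62),P(12,-28,62),P(122,-28,62)],c).round(1).tolist())
E
```

```text
[ 546.53807334 -240.10509712  263.49955083] [-2.36219962e-01 -3.13108700e+00 -1.12740608e-03] [-0.18141936 -0.27845668 -2.04455774] 8.8993701753676
front corners [[353.1, 114.0], [189.4, 114.2]]
comp3 walls z62 (front/rear, +y/-y) [[266.4, 124.5], [265.6, 220.1], [242.4, 124.6], [243.5, 220.2]]
```

View pics/w3b.png

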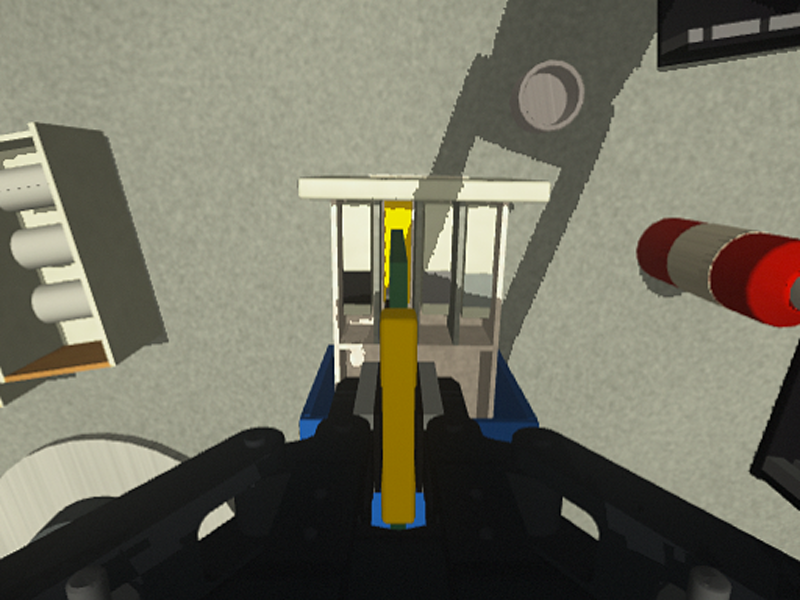

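The front edge corners match my model's prediction to about 2 px: seen at (191,114) and (352,115), predicted at (189,114) and (353,114). The pad strip, x 245–264, lies inside the predicted compartment of 242–266. The board hangs over it and is aligned with it, so I'll lower it.

Call:
apply_moves(series="0 0 15 0 0 0 5;0 0 25 0 0 0 5;0 0 25 0 0 0 5;0 0 25 0 0 0 5;0 0 20 0 0 0 5;0 0 15 0 0 0 5;0 0 10 0 0 0 5;0 0 10 0 0 0 5;0 0 10 0 0 0 5;0 0 10 0 0 0 5;0 0 8 0 0 0 5;0 0 5 0 0 0 5;0 0 0 0 0 0 5;0 0 0 0 0 0 5")

```text
t: 7.38
tool_pos: [547.1, -240.3, 86.2]
ee_rot: [-0.238, -3.132, -0.0]
contact_force: [0.1, -0.2, -1.0]
gripper_width: 9.0
```

Call:
apply_moves(series="0 0 2 0 0 0 5;0 0 2 0 0 0 5;0 0 1 0 0 0 5;0 0 0 0 0 0 5;0 0 0 0 0 0 5")

```text
t: 7.8
tool_pos: [547.1, -240.2, 81.5]
ee_rot: [0.238, 3.132, -0.0]
contact_force: [0.1, 0.2, -1.2]
gripper_width: 9.0
```

Call:
apply_moves(series="0 0 1 0 0 0 5;0 0 1 0 0 0 5;0 0 1 0 0 0 5;0 0 0 0 0 0 5;0 0 0 0 0 0 5")

```text
t: 8.22
tool_pos: [547.2, -240.4, 78.7]
ee_rot: [0.238, 3.132, -0.0]
contact_force: [-1.4, -0.5, 2.5]
gripper_width: 8.7
```

Contact is felt: Fz went from −1.2 to +2.5 N at the expected height. I'll release it.

Call:
apply_moves(series="0 0 0 0 0 0 16;0 0 0 0 0 0 24;0 0 0 0 0 0 40;0 0 0 0 0 0 60;0 0 0 0 0 0 80;0 0 0 0 0 0 80;0 0 0 0 0 0 80;0 0 0 0 0 0 80;0 0 0 0 0 0 80")

```text
t: 8.97
tool_pos: [547.1, -240.2, 78.3]
ee_rot: [-0.238, -3.132, -0.0]
contact_force: [0.6, -0.3, 0.1]
gripper_width: 79.8
```

Call:
apply_moves(series="0 0 -5 0 0 0 80;0 0 -10 0 0 0 80;0 0 -20 0 0 0 80;0 0 -25 0 0 0 80;0 0 -25 0 0 0 80;0 0 -25 0 0 0 80;0 0 -20 0 0 0 80;0 0 -10 0 0 0 80;0 0 0 0 0 0 80")

```text
t: 9.72
tool_pos: [548.8, -241.1, 222.0]
ee_rot: [0.238, 3.126, -0.004]
contact_force: [1.6, 0.9, -0.7]
gripper_width: 79.3
```

```bash
python3 - <<'E'
from h import *
a=manip.get_image("wrist")
s=manip.get_state();print(s["tool_pos"],s["ee_rot"],s["contact_force"],s["gripper_width"])
t=manip.get_image("scene")
o=np.zeros((400,800,3),np.uint8)
o[:384,:512]=a;o[:288,512:]=cv2.resize(t[220:360,110:250],(288,288),interpolation=cv2.INTER_CUBIC)
cv2.imwrite("pics/v4.png",o)
E
```

```text
[ 547.73742845 -240.57639739  219.90156825] [ 2.37965773e-01  3.12952555e+00 -2.10592032e-03] [-0.70950049  0.4295965  -0.80726934] 79.92607190409487
```

View pics/v4.png

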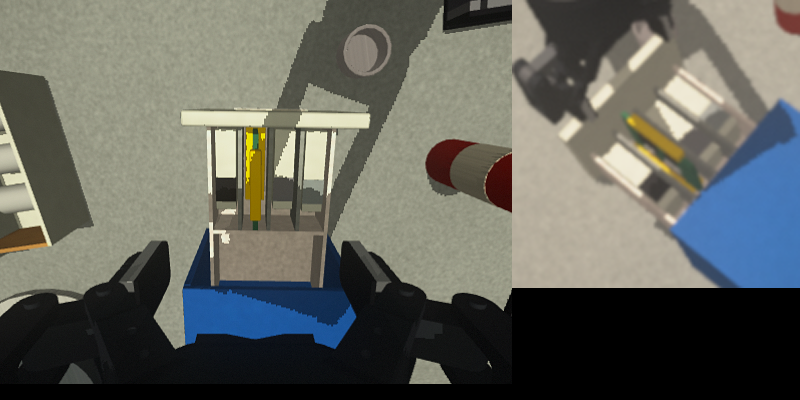

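The board stands nearly vertical in the pad's compartment: bar at (256,180), pad visible beneath it, fingers clear. Next I'll back off in front of the drawer, close the fingers and push.

Call:
apply_moves(series="10 2 0 0 0 0 40;20 3 0 0 0 0 0;25 4 0 0 0 0 0;25 4 0 0 0 0 0;15 3 0 0 0 0 0;9 0 5 0 0 0 0;0 0 20 0 0 0 0;0 0 25 0 0 0 0;0 0 25 0 0 0 0;0 0 25 0 0 0 0;0 0 15 0 0 0 0;0 0 10 0 0 0 0;0 0 0 0 0 0 0;0 0 0 0 0 0 0")

```text
t: 10.98
tool_pos: [445.6, -208.2, 91.9]
ee_rot: [-0.238, -3.129, -0.002]
contact_force: [0.4, -0.6, 0.2]
gripper_width: 0.1
```

Call:
apply_moves(series="-6 0 0 0 0 0 0;-8 0 0 0 0 0 0;-5 0 0 0 0 0 0;-4 0 0 0 0 0 0;-4 0 0 0 0 0 0;-4 0 0 0 0 0 0;-4 0 0 0 0 0 0;-4 0 0 0 0 0 0;-5 0 0 0 0 0 0;-5 0 0 0 0 0 0;-5 0 0 0 0 0 0;-5 0 0 0 0 0 0;-5 0 0 0 0 0 0;-5 0 0 0 0 0 0;-5 0 0 0 0 0 0;-5 0 0 0 0 0 0")

```text
t: 12.32
tool_pos: [525.2, -220.7, 93.2]
ee_rot: [-0.238, -3.132, -0.0]
contact_force: [-1.4, -1.5, 0.7]
gripper_width: -0.1
```

```bash
python3 - <<'E'
from h import *
t=manip.get_image("top");s=manip.get_state();p=s["tool_pos"];th=np.radians(-8.7);u=np.array([np.cos(th),np.sin(th)])
print(p,s["contact_force"],"along",(p[:2]-[486.6,-215.2])@u)
o=np.zeros((480,800,3),np.uint8)
o[:,:]=cv2.resize(t[120:270,250:500],(800,480),interpolation=cv2.INTER_CUBIC)
cv2.imwrite("pics/v5.png",o)
E
```

```text
[ 526.77320161 -221.03203832   93.35797214] [ 1.97045322 -0.57973969  1.29929366] along 40.59312310154359
```

View pics/v5.png

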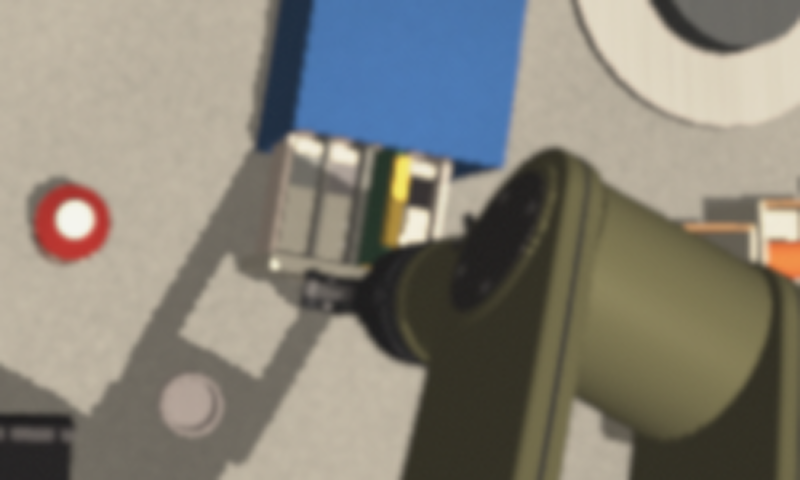

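The drawer is moving in, and the board rides along, leaning slightly with its bar at (400,195). The can and cup are undisturbed. I'll continue pushing.

Call:
apply_moves(series="-3 0 0 0 0 0 0;-5 0 0 0 0 0 0;-5 0 0 0 0 0 0;-5 0 0 0 0 0 0;-5 0 0 0 0 0 0;-5 0 0 0 0 0 0;-5 0 0 0 0 0 0;-5 0 0 0 0 0 0;-5 0 0 0 0 0 0;-5 0 0 0 0 0 0;-5 0 0 0 0 0 0;-5 0 0 0 0 0 0;-4 0 0 0 0 0 0;-3 0 0 0 0 0 0;-3 0 0 0 0 0 0;-3 0 0 0 0 0 0;-2 0 0 0 0 0 0;-2 0 0 0 0 0 0;0 0 0 0 0 0 0")

```text
t: 13.95
tool_pos: [599.6, -231.9, 93.4]
ee_rot: [0.238, 3.132, 0.0]
contact_force: [-1.0, 0.0, -0.5]
gripper_width: -0.3
```

Call:
apply_moves(series="-2 0 0 0 0 0 0;-2 0 0 0 0 0 0;-2 0 0 0 0 0 0;0 0 0 0 0 0 0")

```text
t: 14.28
tool_pos: [605.5, -232.8, 93.4]
ee_rot: [0.238, 3.132, 0.0]
contact_force: [-1.2, -0.2, 1.3]
gripper_width: -0.4
```

Call:
apply_moves(series="-2 0 0 0 0 0 0;-2 0 0 0 0 0 0;-1 0 0 0 0 0 0;-1 0 0 0 0 0 0;0 0 0 0 0 0 0")

```text
t: 14.7
tool_pos: [608.3, -233.3, 93.3]
ee_rot: [-0.238, -3.128, -0.001]
contact_force: [-7.7, 0.3, 5.1]
gripper_width: 0.4
```

Call:
apply_moves(series="-1 0 0 0 0 0 0;-1 0 0 0 0 0 0;0 0 0 0 0 0 0;0 0 0 0 0 0 0")

```text
t: 15.03
tool_pos: [608.3, -233.3, 93.2]
ee_rot: [-0.237, -3.124, -0.002]
contact_force: [-11.3, 0.6, 7.5]
gripper_width: 0.2
```

The position holds at 608 mm while the force climbs to 11 N, so the drawer is on its stop. That implies q≈134 mm of travel, as expected. I'll back off and check.

Call:
apply_moves(series="3 0 0 0 0 0 0;6 0 0 0 0 0 0;12 0 0 0 0 0 0;20 0 0 0 0 0 0;20 0 0 0 0 0 0;20 0 0 0 0 0 0;20 0 -10 0 0 0 0;20 0 -20 0 0 0 0;10 0 -30 0 0 0 0;0 0 -30 0 0 0 0;0 0 -20 0 0 0 0;0 0 0 0 0 0 0;0 0 0 0 0 0 0")

```text
t: 16.12
tool_pos: [484.8, -214.9, 205.0]
ee_rot: [0.238, 3.127, -0.003]
contact_force: [0.1, 0.3, -0.8]
gripper_width: -0.0
```

```bash
python3 - <<'E'
from h import *
s=manip.get_state();print(s["tool_pos"],s["contact_force"])
a=manip.get_image("scene");t=manip.get_image("top");b=cv2.imread("pics/top0.png")
o=np.zeros((560,800,3),np.uint8)
o[:560,:400]=cv2.resize(t[60:270,270:420],(400,560),interpolation=cv2.INTER_CUBIC)
o[:300,400:]=cv2.resize(a[200:380,110:350],(400,300),interpolation=cv2.INTER_CUBIC)
o[300:,400:]=cv2.resize(t[175:280,110:290],(400,260),interpolation=cv2.INTER_CUBIC)
cv2.imwrite("pics/v6.png",o)
E
```

```text
[ 484.79446904 -214.91221576  204.98577829] [ 0.13029038  0.31492967 -0.8252044 ]
```

View pics/v6.png

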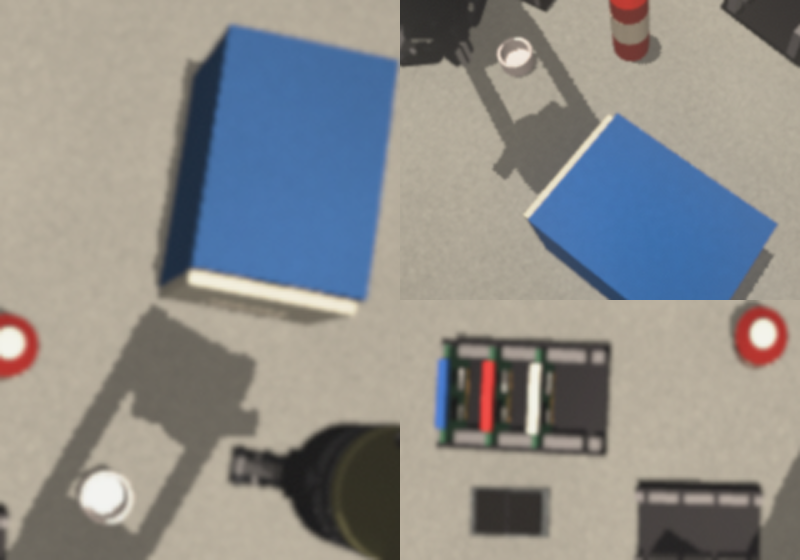

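The drawer front now shows only as a thin strip at (275,290), flush with the housing. The red, white and blue boards, the brake pad, can and cup are all in place, and the gripper is clear.

```bash
python3 -c "
from rig import manip
print(manip.finish_job())"
```

```text
the job is handed in; nothing more can be done
None
```

The yellow board is standing on the yellow pad and the drawer is pushed shut. I handed the job in at about 16 s of robot time.

- **Board:** I lifted it straight out of the middle-sized rack. It was set down on the pad with about 3 N of contact felt, then released. It was nearly upright at first, and leaned slightly in its compartment during the push.
- **Drawer:** I pushed it at about 60 mm/s. It stopped on its end stop, with the force rising to 11 N while the position held, and the travel was about 134 mm.
- **Last checks:** The final pictures show the drawer front flush with the housing. The other boards, can, brake pad and cup look undisturbed, and the gripper is clear.
- **Not checked:** The board's final pose inside the shut drawer can't be seen; I last saw it in place partway through the push. No check failed or disagreed.

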